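# Index the ratchet turntable square

### The arm

A 6-joint arm with a two-finger parallel gripper is mounted at the origin on the work surface. World frame = base frame: x ahead of the robot, y to its left, z up, the work surface at z = 0. Lengths are in m, angles in rad, forces in N, time in s.
With the tool pointing down it reaches from about 0.425 to 1.125 m from the base axis. Payload 14.9 kg.
Tool frame: the origin (TCP) lies between the finger pads; the fingertips stand arm.tips_ahead ahead of it and the grasp point (between the pads) lies 6 mm ahead of it (arm.tips_ahead is the distance from the TCP to the fingertips, in m); x points along the fingers, y is the direction in which the jaws open and shut, and the axes are right-handed (so a half turn about x gives the same grasp; the last joint's range is limited). The gripper opens to 91 mm and grips with 3 to 60 N. Pads are 32 mm wide; open, the fingers measure 118 mm over their backs; the gripper's body (76 mm by 178 mm) begins 60 mm behind the grasp point.
Start: joints at [-1.35, 0.379, 1.734, -0, 1.028, -0.033], TCP at [0.176, -0.678, 0.209] pointing down, gripper open.
Joint ranges: [-2.77, 2.77], [-0.74, 2.19], [0, 2.66], [-1.06, 4.2], [0.31, 2.87], [-3.08, 3.08]. Speed limits (rad/s): [1.89, 1.89, 2.39, 3.14, 3.14, 3.14].

### API

Orientations are given as a 3x3 rotation matrix whose columns are the frame's x, y, z axes.
In Python, from workcell import arm gives the robot as it stands.
- The arm moves only by the tool send_rows, never from a script. Its argument "commands" is text: rows parted by semicolons, each of 7 numbers parted by spaces: the shift along the world's x, y, z as a fraction of full scale, then the turn, a rotation vector about the world's x, y, z as a fraction of full scale, then the gripper's target within -1 to 1 (fully open at 1, half-way at 0, shut at -1). A call has 1 to 12 rows; each row shifts and turns the pose as measured when the row begins; what a row does not reach is not made up. Full scale, the value 1, is 40 mm for a shift and pi/4 rad for a turn. A row lasts 1/12 s, in which the tool goes at most 41.7 mm and 7.16 degrees, less where a joint would pass 70% of its speed; a pose out of reach is approached as far as the arm can. A call with a number of a shift or a turn outside -1 to 1 is refused whole. A call with a gripper value outside its range is refused whole. The fingers move at their own pace and stop on an object; the grip force is fixed at half the most. Time passes only in rows, so rows that do not move let the fingers close. It gives the time, the measured TCP pose, the force and the opening at its end, in the units of the state.
- arm.get_obs(): the state, without advancing time (a new reading comes with each control period).
- arm.get_image(name): name is "scene" or "top" or "wrist"; returns a dict with "img" (420x560x3 uint8, red, green, blue), "camera_matrix" (3x3 intrinsics, pixels), "dist" ([k1, k2, p1, p2, k3] as OpenCV has them; the pictures are not rectified), "eye" and "rotation" of the camera in the world. Camera axes: x right, y down, z forward; pixel columns grow to the right and rows downward; lengths in m; the calibration is good to about 2 mm. A picture is of the moment at which its call begins. There is no depth.
- arm.sign_off(): hands the job in, once; it reports no verdict.
Trained networks look in the newest picture that a camera, given by its name, has taken for a name from the list of things; names that differ only in an ending like _2 or _b are one class to them, and where a whole thing is asked for, a point or a joint stands for the part that bears it (a point fixed in the world has none). Each returns a list of dicts, best first, with "conf" (0 to 1); they miss things now and then, are a little off and sometimes report something else, mostly with a low value. They report only what shows in the picture. A call takes as long as a camera call.
- arm.search_frame(camera, name): "at" ([x, y, z] in m, in the coordinates of the camera as it stood for that picture, good to about 4 mm: the middle of the surface that is visible of it).
- arm.mark_of(camera, name): "at" ([x, y, z] in m, in the coordinates of the camera as it stood for that picture, good to about 4 mm: a listed point, or the origin of a listed thing).
The state is a dict: "time": time; "joints": joint angles; "qd": joint speeds; "tau": joint torques, N m; "ee_pos": TCP position; "ee_rot": TCP orientation; "force": force on the tool from outside, world axes, zero at the start; "ft_torque": the same for the moment, N m; "finger_gap": finger opening in m.
Only numpy, scipy, OpenCV 4.12 (cv2) and the standard library are available. Lean on these libraries where they do the work, as an engineer would, in place of code of your own. Each camera call takes 0.05 s, during which the arm holds its last target. There are 200 camera calls.

### The job

The box on the finishing turntable stands askew: work the red-handled ratchet lever to and fro until the box is square to the base board, any of its sides to the front. The lever drives the table only one way and swings loose the other, so find out which by trying; turn the table by the lever alone, never by pushing the platter or box. Leave the lever let go at its middle stripe, the box still square, and the things around undisturbed.

Things in the scene. Friction and masses are not known exactly. Their poses are not given: they have to be found in the camera images.
- stand: Fixed dark wooden base board of the turntable, 240 x 240 x 15 mm, on the bench; origin at the centre of its underside, on the turntable's vertical axis, z up. Its -x side is the lever's side, where a yellow stripe on the board marks the lever's middle. A grey housing (radius 68 mm, up to 90 mm height) hides the ratchet; two short stop posts stand on the board.
- platter: Aluminium disc, radius 120 mm, 95 to 117 mm above the bench, with a square wooden box fixed on it (top 207 mm above the bench, sides 156 mm along the platter's x and y; all four sides alike: square at each quarter turn from the stand's axes). Turns endlessly on the stand's axis; friction of 0.35 N m (3 to 4 N at the knob) holds it where left. Origin: axis, disc's underside.
- lever_knob (a point): Middle of the lever's red upright round grip, 24 mm across, 30 to 76 mm above the bench; this point is 55 mm up, 137 mm from the axis: just outside the rim of the higher platter, so a hand coming straight down strikes it. Lean the hand outward from the axis by 30 to 45 degrees. A bar 14 mm wide, 22 to 32 mm up, runs inward from the grip.
- lever (a joint): Lever angle about the turntable's axis, rad: 0 at the yellow stripe (stand's -x), positive anticlockwise from above (grip towards stand's -y); stops at +-0.62. One way it takes the platter along 1:1, the other it clicks loosely (about 1 N) and the platter stays; which way is hidden and varies. After a loose swing it may go up to 0.45 rad the driving way before it catches.
- varnish_can: Bystander, not to be disturbed: closed blue tin, 84 mm across, 100 mm tall; origin at the centre of its underside.
- glue_bottle: Bystander, not to be disturbed: white bottle with orange cap, 60 mm across, 170 mm tall; origin at the centre of its underside.
- brush_jar: Bystander, not to be disturbed: empty white cup, 70 mm across, 90 mm tall; origin at the centre of its underside.
- mallet: Bystander, not to be disturbed: hammer lying flat, about 300 mm long.
- sanding_block: Bystander, not to be disturbed: cork block 110 x 65 x 35 mm; origin at the centre of its underside.
- offcut: Bystander, not to be disturbed: pale wood strip 160 x 45 x 22 mm; origin at the centre of its underside.

How it is judged:
On the way:
1. the box is brought square to the base board ((angle between the x axis of platter and the x axis of stand, either way round below 0.07 rad or angle between the x axis of platter and the x axis of stand, either way round above 1.5008 rad)), for 0.2 s.
At the end, for the whole second after the job is handed in: The platter with its box is at rest within 0.07 rad (4 degrees) of square to the base board (any quarter turn), and the lever is let go within 0.13 rad of its middle stripe ((angle between the x axis of platter and the x axis of stand, either way round below 0.07 rad or angle between the x axis of platter and the x axis of stand, either way round above 1.5008 rad) and value of joint lever between -0.13 and 0.13 rad and angular speed of platter below 0.05 rad/s); the robot touches nothing.
It fails at once if the robot pushes the platter or the box (over 3 N) (contact force between any of the fingers, the arm and platter above 3 N).
It fails at once if a bystander is moved by more than 30 mm (distance of any of varnish_can, glue_bottle, brush_jar, mallet, sanding_block, offcut from where it was at the start of the episode above 0.03 m).
It also fails if it takes over 51 s, if anything falls off the work surface, if the arm or the gripper's body presses on something with over 40 N, if the wrist force passes 120 N, or if a joint passes its speed limit or range.

## Working session

There is one attempt and no reset: what is moved stays moved. The work goes in short steps, Python scripts to look and compute and a tool call to move; the robot and the scene stay as the last step left them, time stands still between calls to the robot, and variables do not carry over. Pictures are saved under pics/ and viewed, about 8 in all and at most 12, crops included, and the job is handed in when it is done.

Besides the shell and the picture viewer there is one more tool, called after ">>>" as a command line: name --argument value ..., lists and objects as JSON in quotes. send_rows: Moves the arm, as the interface text tells. Its arguments: {"type":"object","properties":{"commands":{"type":"string"}},"required":["commands"]}

```bash
mkdir -p pics; cat > h.py <<'E'
from workcell import arm
import numpy as np, cv2
def W(im,p): return np.array(im["eye"])+np.array(im["rotation"])@np.array(p)
def px(im,P):
    R=np.array(im["rotation"]);c=(np.atleast_2d(P)-np.array(im["eye"]))@R
    return cv2.projectPoints(c,np.zeros(3),np.zeros(3),np.array(im["camera_matrix"],float),np.array(im["dist"],float))[0][:,0]
def ray(im,uv,z):
    n=cv2.undistortPoints(np.array(uv,float).reshape(-1,1,2),np.array(im["camera_matrix"],float),np.array(im["dist"],float))[:,0]
    d=np.c_[n,np.ones(len(n))]@np.array(im["rotation"]).T; e=np.array(im["eye"])
    return e+d*((z-e[2])/d[:,2])[:,None]
def save(im,f): cv2.imwrite("pics/"+f,im["img"][:,:,::-1])
E
python3 - <<'E'
from h import *
print(arm.tips_ahead)
for c in ["scene","top"]:
    im=arm.get_image(c); save(im,c+"0.png"); print(c,im["eye"])
    for n in ["stand","platter","lever_knob","varnish_can","glue_bottle","brush_jar","mallet","sanding_block","offcut"]:
        for d in arm.mark_of(c,n)[:2]: print(n,round(d["conf"],2),W(im,d["at"]).round(3))
o=arm.get_obs();print(o["time"],o["ee_rot"])
E
```

```text
0.025
scene [0.93088775 0.42834094 0.82770451]
stand 0.61 [ 0.693 -0.021  0.001]
platter 0.79 [ 0.693 -0.018  0.095]
varnish_can 0.77 [ 0.481  0.427 -0.   ]
glue_bottle 0.6 [ 0.599  0.359 -0.002]
brush_jar 0.95 [ 0.412 -0.399 -0.001]
mallet 0.79 [ 0.641 -0.427 -0.002]
sanding_block 0.74 [ 0.556 -0.341  0.003]
offcut 0.62 [ 0.599  0.36  -0.001]
top [ 0.37913624 -0.00638255  1.51178263]
stand 0.75 [ 0.692 -0.02   0.002]
platter 0.79 [ 0.688 -0.018  0.09 ]
lever_knob 0.39 [ 0.556 -0.036  0.053]
varnish_can 0.92 [ 0.475  0.426 -0.001]
glue_bottle 0.75 [0.66  0.445 0.003]
brush_jar 0.77 [ 0.413 -0.403  0.004]
brush_jar 0.47 [ 0.69  -0.022 -0.   ]
mallet 0.94 [ 0.639 -0.429 -0.005]
sanding_block 0.69 [ 0.557 -0.336 -0.   ]
offcut 0.75 [ 0.6    0.363 -0.   ]
1.0 [[-2.14636893e-05  2.51140759e-01 -9.67950577e-01]
 [-5.43578544e-05 -9.67950576e-01 -2.51140758e-01]
 [-9.99999998e-01  4.72253093e-05  3.44272632e-05]]
```

View pics/top0.png

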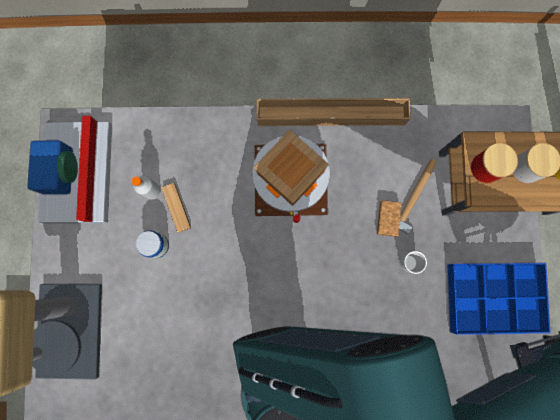

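View pics/scene0.png

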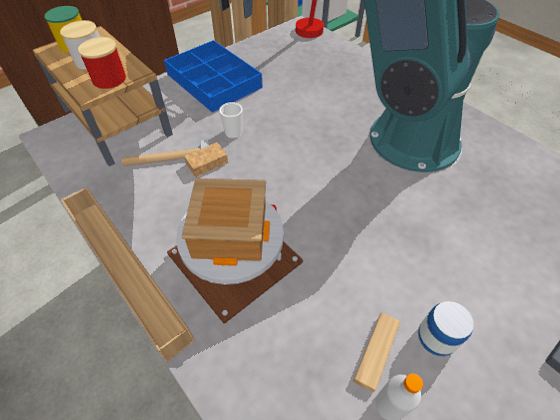

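The top view shows the turntable at about (290,170) px with the box askew. The red knob is at (296,218), on the robot's side. The bystanders are well off to both sides. I'll zoom in to measure the angles.

```bash
python3 - <<'E'
from h import *
im=arm.get_image("top")
c=im["img"][120:230,240:345,::-1]
cv2.imwrite("pics/crop1.png",cv2.resize(c,None,fx=5.5,fy=5.5,interpolation=cv2.INTER_CUBIC))
E
```

```text
(no output)
```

View pics/crop1.png

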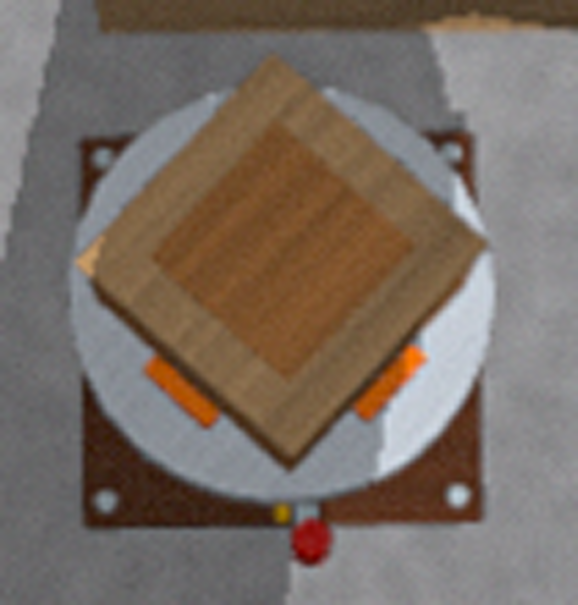

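The crop shows the board's screws and corners, the box's top corners, the yellow stripe at (283,513) and the knob at (311,541) in crop px. Next I compute the angles.

```bash
python3 - <<'E'
from h import *
im=arm.get_image("top")
f=lambda a: (np.array(a,float)+.5)/5.5-.5+[240,120]
def rep(n,a,z):
    P=ray(im,f(a),z)[:,:2]; 
    print(n,P.round(4).tolist(),"c",P.mean(0).round(4))
    for i in range(4):
        d=P[(i+1)%4]-P[i]; print("  ",np.linalg.norm(d).round(4),np.degrees((np.arctan2(d[1],d[0])+np.pi/4)%(np.pi/2)-np.pi/4).round(1))
    d=sum((P[i]-P.mean(0))@[1,1j]*1j**i for i in range(4)); print("  yaw mean mod90",(np.degrees(np.angle(d))-45)%90)
rep("screws",[(103,158),(452,153),(458,495),(106,501)],.016)
rep("stand",[(82,137),(472,133),(482,520),(84,526)],.015)
rep("box",[(272,55),(487,242),(290,468),(90,268)],.207)
print("knob top",ray(im,f([(311,541)]),.076),"stripe",ray(im,f([(283,513)]),.016))
for i in range(3):
  arm.get_image("top")
  for n in["stand","platter","lever_knob"]:
    for d in arm.mark_of("top",n)[:1]: print(n,W(im,d["at"]).round(4))
E
```

```text
screws [[0.7962, 0.0886], [0.7979, -0.1232], [0.5884, -0.1235], [0.586, 0.0863]] c [ 0.6921 -0.0179]
   0.2118 0.4
   0.2095 0.1
   0.2098 0.6
   0.2102 0.6
  yaw mean mod90 0.44471359312073133
stand [[0.8098, 0.1015], [0.8106, -0.1356], [0.5734, -0.1376], [0.5712, 0.0995]] c [ 0.6912 -0.018 ]
   0.2371 0.2
   0.2372 0.5
   0.2371 0.5
   0.2386 0.5
  yaw mean mod90 0.42182831255549047
box [[0.7987, -0.0134], [0.6961, -0.1259], [0.5764, -0.0213], [0.6835, 0.0832]] c [ 0.6887 -0.0193]
   0.1523 -42.4
   0.159 -41.1
   0.1496 44.3
   0.1503 -40.0
  yaw mean mod90 47.724733774875155
knob top [[ 0.55397556 -0.03448169  0.076     ]] stripe [[ 0.57817503 -0.01912409  0.016     ]]
stand [ 0.6896 -0.0195 -0.0013]
platter [ 0.6903 -0.0154  0.0947]
lever_knob [0.4761 0.4309 0.0006]
stand [ 6.882e-01 -2.060e-02 -6.000e-04]
platter [ 0.6918 -0.0163  0.0927]
lever_knob [ 0.5528 -0.0359  0.051 ]
stand [ 0.6906 -0.0222  0.0009]
platter [ 0.6927 -0.0161  0.0942]
lever_knob [ 0.5579 -0.036   0.0521]
```

```bash
cat >> h.py <<'E'
from scipy.spatial.transform import Rotation as Ro
C=np.array([.6915,-.018]); YAW=np.radians(.45)
def pose(lev,back=0.,tilt=38,z=.058):
    t=lev+YAW; s,c=np.sin(np.radians(tilt)),np.cos(np.radians(tilt))
    e=np.array([-np.cos(t),-np.sin(t),0])
    x=-e*s-np.array([0,0,c]); y=np.array([np.sin(t),-np.cos(t),0])
    R=np.c_[x,y,np.cross(x,y)]
    return np.r_[C,z]+.137*e-x*(.006+back),R
def togo(lev,back=0.,**k):
    o=arm.get_obs(); p,R=pose(lev,back,**k)
    d=(p-np.array(o["ee_pos"]))/.04; r=Ro.from_matrix(R@np.array(o["ee_rot"]).T).as_rotvec()/(np.pi/4)
    print("t",o["time"],"pos",np.array(o["ee_pos"]).round(4),"shift units",d.round(2),"turn units",r.round(3),"F",np.array(o["force"]).round(1),"gap",o["finger_gap"])
E
python3 -c "
from h import *
togo(.117,.12)"
```

```text
t 1.7 pos [ 0.1758 -0.6776  0.209 ] shift units [ 7.57 15.82 -1.29] turn units [ 0.159 -0.83  -0.158] F [-1.  -0.2 -0. ] gap 0.09102603629049884
```

>>> send_rows --commands "0.42 0.88 0.1 0 0 0 1;0.42 0.88 0.1 0 0 0 1;0.42 0.88 0 0 0 0 1;0.42 0.88 0 0 0 0 1;0.42 0.88 0 0 0 0 1;0.42 0.88 0 0 0 0 1;0.42 0.88 0 0 0 0 1;0.42 0.88 0 0.01 -0.05 -0.01 1;0.42 0.88 0 0.02 -0.08 -0.02 1;0.42 0.88 0 0.02 -0.08 -0.02 1;0.42 0.88 0 0.02 -0.08 -0.02 1;0.42 0.88 0 0.02 -0.08 -0.02 1"

```text
time: 2.7
ee_pos: [0.3814, -0.2423, 0.2182]
ee_rot: [[0.3, 0.173, -0.938], [0.056, -0.985, -0.163], [-0.952, -0.004, -0.305]]
force: [0.9, 0.3, -0.3]
finger_gap: 0.0912
```

```bash
python3 -c "
from h import *
togo(.117,.12)"
```

```text
t 2.7 pos [ 0.3814 -0.2423  0.2182] shift units [ 2.43  4.94 -1.52] turn units [ 0.062 -0.445 -0.062] F [ 0.9  0.3 -0.3] gap 0.09117229530230374
```

>>> send_rows --commands "0.3 0.6 -0.15 0.01 -0.08 -0.01 1;0.3 0.6 -0.15 0.01 -0.08 -0.01 1;0.3 0.6 -0.15 0.01 -0.08 -0.01 1;0.3 0.6 -0.15 0.01 -0.08 -0.01 1;0.3 0.6 -0.15 0.01 -0.08 -0.01 1;0.3 0.6 -0.15 0.01 -0.05 -0.01 1;0.3 0.6 -0.15 0 0 0 1;0.3 0.6 -0.15 0 0 0 1;0 0 0 0 0 0 1"

```text
time: 3.45
ee_pos: [0.4739, -0.048, 0.176]
ee_rot: [[0.626, 0.135, -0.768], [0.097, -0.991, -0.096], [-0.774, -0.014, -0.633]]
force: [0.7, -0.7, 0.0]
finger_gap: 0.091
```

```bash
python3 - <<'E'
from h import *
togo(.117,.12); print(arm.get_obs()["joints"])
im=arm.get_image("wrist"); save(im,"w1.png")
for d in arm.mark_of("wrist","lever_knob"): print(d["conf"],W(im,d["at"]).round(4))
print(px(im,[.5555,-.035,.055]), pose(.117)[0])
im=arm.get_image("top")
for d in arm.mark_of("top","lever_knob"): print(d["conf"],W(im,d["at"]).round(4))
E
```

```text
t 3.45 pos [ 0.4739 -0.048   0.176 ] shift units [ 0.12  0.08 -0.47] turn units [-0.022  0.026 -0.014] F [ 0.7 -0.7  0. ] gap 0.0910333988038287
[-0.31620244 -0.11134209  2.52282619  1.24966741  0.30681511 -0.01590963]
0.76 [ 0.557  -0.0354  0.0579]
[[282.6598368  210.27014355]] [ 0.55190121 -0.0355206   0.06272806]
0.51 [ 0.5567 -0.034   0.0498]
```

View pics/w1.png

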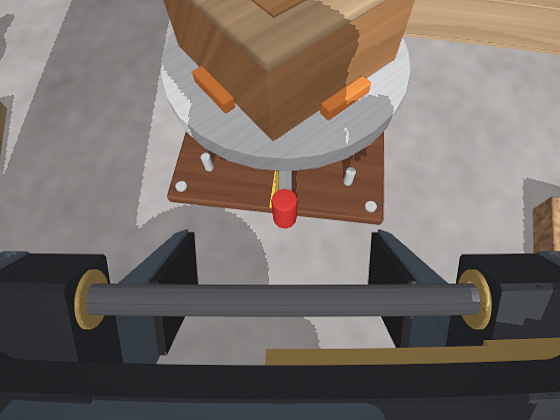

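The wrist view shows the fingers open to either side, with the red knob centred between them at (284,208) px. Joint 5 is at its lower limit, so I'll use less tilt (33°).

```bash
python3 - <<'E'
from h import *
togo(.117,.05,tilt=33); togo(.117,0,tilt=33)
E
```

```text
t 3.65 pos [ 0.4733 -0.0509  0.1765] shift units [ 1.3   0.3  -1.79] turn units [-0.033  0.137 -0.008] F [-0.1 -0.4 -0.6] gap 0.09114318061724956
t 3.65 pos [ 0.4733 -0.0509  0.1765] shift units [ 1.98  0.39 -2.84] turn units [-0.033  0.137 -0.008] F [-0.1 -0.4 -0.6] gap 0.09114318061724956
```

>>> send_rows --commands "0 0.05 0 -0.01 0.05 0 1;0.2 0.05 -0.3 -0.01 0.05 0 1;0.2 0.05 -0.3 -0.01 0.03 0 1;0.3 0.05 -0.4 0 0 0 1;0.3 0.05 -0.4 0 0 0 1;0.3 0.05 -0.4 0 0 0 1;0 0 0 0 0 0 1"

```text
time: 4.23
ee_pos: [0.5207, -0.0685, 0.1271]
ee_rot: [[0.536, 0.148, -0.831], [0.114, -0.988, -0.103], [-0.837, -0.04, -0.546]]
force: [-0.8, 0.4, -0.0]
finger_gap: 0.0913
```

```bash
python3 - <<'E'
from h import *
togo(.117,0,tilt=33); print(arm.get_obs()["joints"])
E
```

```text
t 4.2333 pos [ 0.5207 -0.0685  0.1271] shift units [ 0.79  0.82 -1.6 ] turn units [-0.05  -0.004 -0.03 ] F [-0.8  0.4 -0. ] gap 0.09129687814944873
[-0.32038764  0.10844437  2.39432792  1.16260836  0.30614415  0.0426446 ]
```

```bash
cat > k.py <<'E'
import numpy as np
from scipy.spatial.transform import Rotation as Ro
from scipy.optimize import least_squares
Q=np.array([[-1.35,.379,1.734,0,1.028,-.033],[-0.31620244,-0.11134209,2.52282619,1.24966741,0.30681511,-0.01590963],[-0.32038764,0.10844437,2.39432792,1.16260836,0.30614415,0.0426446]])
P=np.array([[.1758,-.6776,.209],[.4739,-.048,.176],[.5207,-.0685,.1271]])
X=np.array([[0,0,-1],[.626,.097,-.774],[.536,.114,-.837]])
def axis(q): return Ro.from_euler("ZYZY",[q[0],q[1]+q[2],q[3],q[4]]).as_matrix()
def fk(q,p):
    A=axis(q); L2,L3,h,d=p[:4]
    e=Ro.from_euler("ZY",[q[0],q[1]]).as_matrix()@[0,0,L2]+Ro.from_euler("ZY",[q[0],q[1]+q[2]]).as_matrix()@[0,0,L3]
    e[2]+=h
    lat=Ro.from_euler("Z",q[0]).as_matrix()@[0,p[4],0]
    return e+lat+A[:,2]*d
if __name__=="__main__":
    for q,x in zip(Q,X): print(axis(q)[:,2].round(3),x)
    s=least_squares(lambda p:np.r_[np.concatenate([fk(q,p)-t for q,t in zip(Q,P)])],[.5,.5,.35,.25,0])
    print(s.x.round(4),np.abs(s.fun).max())
E
python3 k.py
```

```text
Traceback (most recent call last):
  File "k.py", line 15, in <module>
    for q,x in zip(Q,X): print(axis(q)[:,2].round(3),x)
                               ~~~~^^^
  File "k.py", line 7, in axis
    def axis(q): return Ro.from_euler("ZYZY",[q[0],q[1]+q[2],q[3],q[4]]).as_matrix()
                        ~~~~~~~~~~~~~^^^^^^^^^^^^^^^^^^^^^^^^^^^^^^^^^^^
  File "scipy/spatial/transform/_rotation.pyx", line 1413, in scipy.spatial.transform._rotation.Rotation.from_euler
ValueError: Expected axis specification to be a non-empty string of upto 3 characters, got ZYZY
```

```bash
sed -i 's/^def axis.*/def axis(q): return (Ro.from_euler("ZYZ",[q[0],q[1]+q[2],q[3]])*Ro.from_euler("Y",q[4])).as_matrix()/' k.py; python3 k.py
```

```text
[ 0.    -0.001 -1.   ] [ 0.  0. -1.]
[ 0.626  0.097 -0.774] [ 0.626  0.097 -0.774]
[ 0.536  0.114 -0.837] [ 0.536  0.114 -0.837]
[0.5656 0.5694 0.2363 0.2572 0.0263] 0.005639131896264082
```

```bash
cat >> k.py <<'E'
def j5(p,x,L=(.5656,.5694,.2363,.2572,.0263)):
    w=p-L[3]*x-[0,0,L[2]]; az=np.arctan2(w[1],w[0])-np.arcsin(L[4]/np.hypot(w[0],w[1])); rho=np.sqrt(max(w[0]**2+w[1]**2-L[4]**2,0))
    D=np.hypot(rho,w[2]); c3=(D*D-L[0]**2-L[1]**2)/(2*L[0]*L[1]); q3=np.arccos(np.clip(c3,-1,1))
    q2=np.arctan2(rho,w[2])-np.arctan2(L[1]*np.sin(q3),L[0]+L[1]*np.cos(q3))
    f=Ro.from_euler("ZY",[az,q2+q3]).apply([0,0,1])
    return np.arccos(np.clip(f@x,-1,1)),q2,q3
E
python3 - <<'E'
import k,numpy as np
for i in range(3): print(k.j5(k.P[i],k.X[i]),k.Q[i])
C=np.array([.6915,-.018])
for lev in (-.6,-.3,0,.12,.3,.6):
  print("lev",lev)
  for til in (22,26,30,35,40,45,50,55):
    row=[]
    for off in (-30,-15,0,15,30):
        t=lev+.008; e=np.array([-np.cos(t),-np.sin(t),0]); a=t+np.radians(off); s,c=np.sin(np.radians(til)),np.cos(np.radians(til))
        x=np.array([np.cos(a)*s,np.sin(a)*s,-c]); r=k.j5(np.r_[C,.058]+.137*e-.006*x,x); row.append("%.2f/%.2f"%(r[0],r[2]))
    print(til,row)
E
```

```text
(np.float64(1.0274066440452103), np.float64(0.38450252883637226), np.float64(1.7296834807082109)) [-1.35   0.379  1.734  0.     1.028 -0.033]
(np.float64(0.30372289614881587), np.float64(-0.10679350576217339), np.float64(2.51655157754594)) [-0.31620244 -0.11134209  2.52282619  1.24966741  0.30681511 -0.01590963]
(np.float64(0.3032124448800639), np.float64(0.09644614017450848), np.float64(2.4056811920911234)) [-0.32038764  0.10844437  2.39432792  1.16260836  0.30614415  0.0426446 ]
lev -0.6
22 ['0.65/2.11', '0.53/2.16', '0.41/2.20', '0.30/2.24', '0.21/2.25']
26 ['0.67/2.12', '0.54/2.18', '0.40/2.23', '0.26/2.27', '0.13/2.29']
30 ['0.70/2.13', '0.56/2.19', '0.41/2.25', '0.25/2.29', '0.08/2.32']
35 ['0.75/2.13', '0.60/2.21', '0.45/2.28', '0.29/2.33', '0.15/2.36']
40 ['0.81/2.14', '0.66/2.22', '0.51/2.30', '0.37/2.36', '0.27/2.39']
45 ['0.88/2.14', '0.73/2.24', '0.60/2.32', '0.48/2.39', '0.41/2.43']
50 ['0.95/2.14', '0.81/2.25', '0.69/2.34', '0.60/2.41', '0.55/2.45']
55 ['1.02/2.14', '0.90/2.25', '0.80/2.35', '0.73/2.43', '0.70/2.48']
lev -0.3
22 ['0.48/2.22', '0.36/2.26', '0.25/2.28', '
[... 2046 characters left out ...]
']
50 ['0.56/2.49', '0.58/2.49', '0.64/2.45', '0.74/2.37', '0.85/2.28']
55 ['0.72/2.51', '0.73/2.51', '0.77/2.46', '0.84/2.39', '0.94/2.29']
lev 0.6
22 ['0.26/2.24', '0.37/2.22', '0.49/2.18', '0.61/2.14', '0.72/2.09']
26 ['0.21/2.27', '0.35/2.24', '0.49/2.20', '0.62/2.15', '0.75/2.09']
30 ['0.19/2.30', '0.35/2.27', '0.51/2.22', '0.65/2.16', '0.79/2.09']
35 ['0.24/2.34', '0.39/2.30', '0.55/2.25', '0.70/2.18', '0.84/2.10']
40 ['0.33/2.37', '0.46/2.33', '0.61/2.27', '0.76/2.19', '0.90/2.10']
45 ['0.45/2.41', '0.56/2.36', '0.69/2.29', '0.82/2.20', '0.96/2.10']
50 ['0.58/2.43', '0.66/2.38', '0.77/2.30', '0.90/2.20', '1.03/2.10']
55 ['0.72/2.46', '0.77/2.40', '0.86/2.31', '0.97/2.21', '1.10/2.09']
```

```bash
cat >> k.py <<'E'
def ik(p,R,L=(.5656,.5694,.2363,.2572,.0263)):
    x=R[:,0]; w=p-L[3]*x-[0,0,L[2]]; az=np.arctan2(w[1],w[0])-np.arcsin(L[4]/np.hypot(w[0],w[1]))
    a5,q2,q3=j5(p,x,L); F=Ro.from_euler("ZY",[az,q2+q3]).as_matrix(); v=F.T@x
    q4=np.arctan2(v[1],v[0]); q4+=2*np.pi*(q4<-1.06)
    A=(F@Ro.from_euler("ZY",[q4,a5]).as_matrix()); y=A.T@R[:,1]
    return np.round([az,q2,q3,q4,a5,np.arctan2(y[1],y[0])],3)
E
python3 - <<'E'
import k,numpy as np
from h import pose,arm
o=arm.get_obs(); print(k.ik(np.array(o["ee_pos"]),np.array(o["ee_rot"])),o["joints"])
for til in(44,48):
  for lev in (-.6,-.3,-.15,0,.12,.3,.6):
    p,R=pose(lev,0,tilt=til); print(til,lev,k.ik(p,R))
p,R=pose(.117,.12,tilt=46);print(k.ik(p,R)); print(k.ik(*pose(.117,.06,tilt=46)))
E
```

```text
[-0.316  0.097  2.405  1.161  0.304 -3.094] [-0.32038764  0.10844437  2.39432792  1.16260836  0.30614415  0.0426446 ]
44 -0.6 [0.302 0.38  2.317 4.559 0.58  0.913]
44 -0.3 [0.123 0.315 2.437 3.869 0.435 1.199]
44 -0.15 [3.000e-03 2.980e-01 2.468e+00 3.403e+00 3.990e-01 1.434e+00]
44 0 [-0.126  0.294  2.475  2.902  0.401  1.695]
44 0.12 [-0.225  0.301  2.462  2.527  0.429  1.883]
44 0.3 [-0.354  0.326  2.416  2.057  0.504  2.088]
44 0.6 [-0.493  0.399  2.282  1.51   0.669  2.263]
48 -0.6 [0.325 0.402 2.331 4.464 0.654 1.027]
48 -0.3 [0.137 0.338 2.459 3.788 0.539 1.293]
48 -0.15 [0.008 0.321 2.492 3.369 0.514 1.473]
48 0 [-0.131  0.317  2.499  2.933  0.517  1.66 ]
48 0.12 [-0.237  0.324  2.486  2.597  0.538  1.8  ]
48 0.3 [-0.374  0.349  2.436  2.152  0.595  1.974]
48 0.6 [-0.517  0.421  2.294  1.593  0.735  2.161]
[-0.332 -0.037  2.602  2.044  0.364  2.311]
[-0.274  0.148  2.546  2.386  0.42   1.997]
```

```bash
python3 - <<'E'
from h import *
togo(.117,.08,tilt=46,z=.06)
E
```

```text
t 4.2333 pos [ 0.5207 -0.0685  0.1271] shift units [-0.66  0.64 -0.18] turn units [-0.011 -0.29  -0.036] F [-0.8  0.4 -0. ] gap 0.09129687814944873
```

>>> send_rows --commands "-0.1 0.08 0 0 -0.04 0 1;-0.1 0.08 0 0 -0.04 0 1;-0.1 0.08 0 0 -0.04 0 1;-0.1 0.08 -0.03 0 -0.04 0 1;-0.1 0.08 -0.03 0 -0.04 0 1;-0.1 0.08 -0.03 0 -0.04 0 1;-0.1 0.08 -0.03 0 -0.04 0 1;0 0.08 -0.03 0 0 0 1;0 0 0 0 0 0 1"

```text
time: 4.98
ee_pos: [0.4882, -0.0521, 0.127]
ee_rot: [[0.717, 0.139, -0.683], [0.102, -0.99, -0.095], [-0.689, -0.002, -0.724]]
force: [0.8, -0.6, -0.7]
finger_gap: 0.0907
```

```bash
python3 - <<'E'
from h import *
togo(.117,.08,tilt=46,z=.06); print(arm.get_obs()["joints"])
togo(.117,.0,tilt=46,z=.06)
E
```

```text
t 4.9833 pos [ 0.4882 -0.0521  0.127 ] shift units [ 0.15  0.23 -0.18] turn units [-0.003  0.009 -0.018] F [ 0.8 -0.6 -0.7] gap 0.09072266315599697
[-0.34441492  0.09235916  2.5533986   2.17968359  0.42456873 -0.99954128]
t 4.9833 pos [ 0.4882 -0.0521  0.127 ] shift units [ 1.58  0.41 -1.57] turn units [-0.003  0.009 -0.018] F [ 0.8 -0.6 -0.7] gap 0.09072266315599697
```

Orientation is good and clear of the joint limits. Now in along the tool axis.

>>> send_rows --commands "0 0.15 0 0 0 -0.01 1;0.1 0.1 -0.1 0 0 0 1;0.25 0.05 -0.25 0 0 0 1;0.25 0.03 -0.25 0 0 0 1;0.25 0.03 -0.25 0 0 0 1;0.25 0.03 -0.25 0 0 0 1;0.2 0.03 -0.2 0 0 0 1;0.2 0 -0.2 0 0 0 1;0 0 0 0 0 0 1"

```text
time: 5.73
ee_pos: [0.5519, -0.0392, 0.0722]
ee_rot: [[0.725, 0.126, -0.677], [0.094, -0.992, -0.084], [-0.682, -0.002, -0.731]]
force: [-1.2, -0.1, -0.4]
finger_gap: 0.0916
```

```bash
python3 - <<'E'
from h import *
togo(.117,.0,tilt=46,z=.06); print(arm.get_obs()["joints"])
im=arm.get_image("wrist"); save(im,"w2.png")
for d in arm.mark_of("wrist","lever_knob"): print(d["conf"],W(im,d["at"]).round(4))
E
```

```text
t 5.7333 pos [ 0.5519 -0.0392  0.0722] shift units [-0.01  0.09 -0.2 ] turn units [-0.006  0.022 -0.002] F [-1.2 -0.1 -0.4] gap 0.0915580822711351
[-0.24638284  0.33679115  2.44059445  2.54332223  0.49560344 -1.28978625]
0.7 [ 0.5536 -0.0332  0.0582]
```

View pics/w2.png

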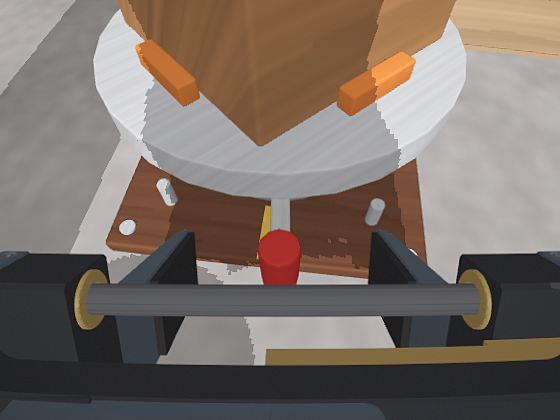

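The knob sits between the open fingers at (280,250) px. The posts are at (165,190) and (375,210). I lower slightly, then grip.

>>> send_rows --commands "0 0.08 -0.2 0 0.01 0 -1;0 0.03 -0.03 0 0 0 -1;0 0 0 0 0 0 -1;0 0 0 0 0 0 -1;0 0 0 0 0 0 -1;0 0 0 0 0 0 -1"

```text
time: 6.33
ee_pos: [0.5495, -0.0347, 0.0654]
ee_rot: [[0.721, 0.125, -0.682], [0.093, -0.992, -0.084], [-0.687, -0.003, -0.727]]
force: [0.6, 0.6, 1.1]
finger_gap: 0.054
```

```bash
python3 - <<'E'
from h import *
togo(.117,.0,tilt=46,z=.06)
im=arm.get_image("wrist"); 
P=ray(im,[(372,222),(172,203)],.015)[:,:2]-C; print(P,np.hypot(*P.T),np.arctan2(-P[:,1],-P[:,0])) # approx (pre-lowering pixels)
for i in range(2):
  im=arm.get_image("top")
  for d in arm.mark_of("top","lever_knob"): print(d["conf"],W(im,d["at"]).round(4))
E
```

```text
t 6.3333 pos [ 0.5495 -0.0347  0.0654] shift units [ 0.04 -0.02 -0.03] turn units [-0.006  0.013 -0.001] F [0.6 0.6 1.1] gap 0.05397420690063193
[[-0.08278117 -0.07566107]
 [-0.08506969  0.07671683]] [0.11214865 0.11455271] [ 0.74049027 -0.73381505]
0.5 [ 0.5566 -0.034   0.0492]
0.35 [ 0.474   0.4269 -0.0019]
0.54 [ 0.5556 -0.036   0.05  ]
```

>>> send_rows --commands "0 0 0 0 0 0 -1;0 0 0 0 0 0 -1;0 0 0 0 0 0 -1;0 0 0 0 0 0 -1;0 0 0 0 0 0 -1;0 0 0 0 0 0 -1"

```text
time: 7.08
ee_pos: [0.5493, -0.0347, 0.0652]
ee_rot: [[0.721, 0.125, -0.682], [0.093, -0.992, -0.083], [-0.687, -0.003, -0.727]]
force: [-2.2, -0.4, 1.5]
finger_gap: 0.0163
```

```bash
cat >> h.py <<'E'
def lev(o=None):
    o=o or arm.get_obs(); g=np.array(o["ee_pos"])+.006*np.array(o["ee_rot"])[:,0]; r=g[:2]-C
    a=np.array(o["ee_rot"])[:,0]
    print("lever %.3f r %.4f handaz %.3f F %s gap %.4f t %.2f"%(np.arctan2(-r[1],-r[0])-YAW,np.hypot(*r),np.arctan2(a[1],a[0])-YAW,np.round(o["force"],1),o["finger_gap"],o["time"]),np.round(o["joints"],2))
def arc(a,b,n,**k):
    L=np.linspace(a,b,n+1)
    for i in range(n):
        p,R=pose(L[i],tilt=46,z=.06); q,S=pose(L[i+1],tilt=46,z=.06)
        print(L[i+1].round(3),((q-p)/.04).round(3),(Ro.from_matrix(S@R.T).as_rotvec()/(np.pi/4)).round(3))
E
python3 - <<'E'
from h import *
lev(); arc(.117,.417,6); togo(.117,tilt=46,z=.06)
E
```

```text
lever 0.109 r 0.1388 handaz 0.121 F [-2.2 -0.4  1.5] gap 0.0163 t 7.08 [-0.23  0.35  2.44  2.57  0.5  -1.31]
0.167 [ 0.026 -0.175  0.   ] [0.    0.    0.064]
0.217 [ 0.035 -0.173  0.   ] [ 0.    -0.     0.064]
0.267 [ 0.044 -0.171  0.   ] [-0.     0.     0.064]
0.317 [ 0.052 -0.169  0.   ] [-0.     0.     0.064]
0.367 [ 0.061 -0.166  0.   ] [-0.    -0.     0.064]
0.417 [ 0.069 -0.163  0.   ] [ 0.    -0.     0.064]
t 7.0833 pos [ 0.5493 -0.0347  0.0652] shift units [ 0.05 -0.02 -0.03] turn units [-0.006  0.013 -0.001] F [-2.2 -0.4  1.5] gap 0.016323192036229162
```

```bash
python3 - <<'E'
from h import *
im=arm.get_image("wrist"); save(im,"w3.png"); lev()
E
```

```text
lever 0.109 r 0.1388 handaz 0.121 F [-2.4 -1.4  3.2] gap 0.0159 t 7.13 [-0.23  0.35  2.44  2.57  0.5  -1.31]
```

View pics/w3.png

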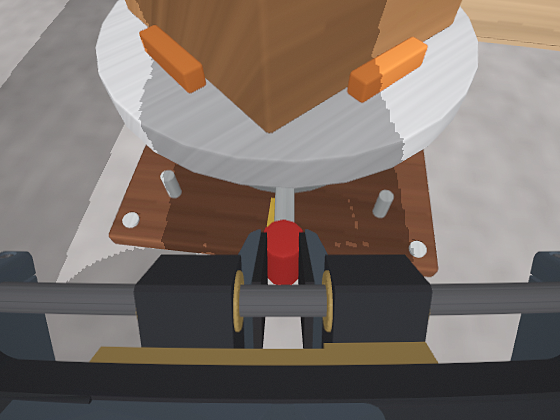

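The fingers hold the red grip at (284,250) px. Next, swing positive to find out which way drives.

>>> send_rows --commands "0.03 -0.17 0 0 0 0.06 -1;0.03 -0.17 0 0 0 0.06 -1;0.04 -0.17 0 0 0 0.06 -1;0.05 -0.17 0 0 0 0.06 -1;0.06 -0.17 0 0 0 0.06 -1;0.07 -0.16 0 0 0 0.06 -1;0 0 0 0 0 0 -1"

```text
time: 7.72
ee_pos: [0.5573, -0.0757, 0.067]
ee_rot: [[0.662, 0.41, -0.627], [0.302, -0.912, -0.277], [-0.686, -0.006, -0.728]]
force: [-21.7, -9.2, 25.9]
finger_gap: 0.0008
```

```bash
cat >> h.py <<'E'
def boxyaw(im,box_az0=None):
    # wood top: match projected square, by fitting edges: maximise mean gradient along the top's outline and inner frame outline
    g=cv2.GaussianBlur(im["img"].astype(np.float32),(0,0),.8); gx=cv2.Sobel(g,-1,1,0);gy=cv2.Sobel(g,-1,0,1); m=np.sqrt((gx**2+gy**2).sum(2))
    best=[]
    s=np.linspace(-1,1,41)
    for a in np.radians(np.arange(0,90,.5)):
        for dx in np.arange(-.006,.0061,.003):
            for dy in np.arange(-.006,.0061,.003):
                v=0
                for h in (.078,.0525):
                    sq=np.concatenate([np.c_[s,0*s+1],np.c_[s,0*s-1],np.c_[0*s+1,s],np.c_[0*s-1,s]])*h
                    c,q=np.cos(a),np.sin(a); P=sq@np.array([[c,q],[-q,c]])+C+[dx,dy]
                    u=px(im,np.c_[P,np.full(len(P),.207)]).astype(np.float32)
                    v+=cv2.remap(m,u[:,:1],u[:,1:],cv2.INTER_LINEAR).mean()
                best.append((v,np.degrees(a-YAW),dx,dy))
    best.sort(reverse=True); print("box yaw rel stand:",[tuple(np.round(b,3)) for b in best[:3]]); return best[0][1]
E
python3 - <<'E'
from h import *
lev(); im=arm.get_image("top"); save(im,"t2.png"); boxyaw(im)
im0=dict(im); im0["img"]=cv2.imread("pics/top0.png")[:,:,::-1]; boxyaw(im0)
E
```

```text
lever 0.398 r 0.1417 handaz 0.420 F [-21.7  -9.2  25.9] gap 0.0008 t 7.72 [-0.46  0.39  2.35  1.85  0.62 -1.02]
box yaw rel stand: [(np.float64(338.419), np.float64(47.05), np.float64(-0.003), np.float64(-0.003)), (np.float64(337.844), np.float64(47.55), np.float64(-0.003), np.float64(-0.003)), (np.float64(336.076), np.float64(46.55), np.float64(-0.003), np.float64(-0.003))]
box yaw rel stand: [(np.float64(301.349), np.float64(47.55), np.float64(-0.003), np.float64(-0.003)), (np.float64(300.799), np.float64(47.05), np.float64(-0.003), np.float64(-0.003)), (np.float64(297.384), np.float64(46.55), np.float64(-0.003), np.float64(-0.003))]
```

```bash
python3 - <<'E'
from h import *
im=arm.get_image("wrist"); save(im,"w4.png"); lev()
for d in arm.mark_of("wrist","lever_knob"): print(d["conf"],W(im,d["at"]).round(4))
E
```

```text
lever 0.391 r 0.1419 handaz 0.418 F [-25.9 -11.2  31.1] gap 0.0002 t 7.82 [-0.45  0.39  2.35  1.85  0.62 -1.02]
0.79 [ 0.5621 -0.0693  0.0569]
```

View pics/w4.png

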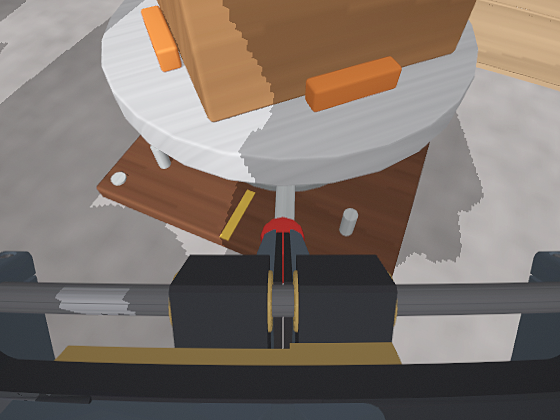

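```bash
python3 - <<'E'
from h import *
im=arm.get_image("wrist"); o=arm.get_obs(); p=np.array(o["ee_pos"]);R=np.array(o["ee_rot"])
print("tcp,grasp,tip,tip+z16,tip-z16",px(im,[p,p+.006*R[:,0],p+.025*R[:,0],p+R@[.025,0,.016],p+R@[.025,0,-.016]]).round(0).tolist())
for L in (.35,.37,.39):
    t=L+YAW; k=C-.137*np.array([np.cos(t),np.sin(t)]); print(L,px(im,[np.r_[k,z] for z in(.032,.055,.076)]).round(0).tolist())
c=cv2.resize(im["img"][190:310,200:360,::-1],None,fx=5,fy=5,interpolation=cv2.INTER_CUBIC); cv2.imwrite("pics/w5.png",c)
lev()
E
```

```text
tcp,grasp,tip,tip+z16,tip-z16 [[282.0, 260.0], [282.0, 255.0], [282.0, 243.0], [282.0, 267.0], [282.0, 218.0]]
0.35 [[275.0, 268.0], [274.0, 253.0], [272.0, 236.0]]
0.37 [[279.0, 268.0], [278.0, 253.0], [278.0, 237.0]]
0.39 [[283.0, 268.0], [283.0, 253.0], [283.0, 237.0]]
lever 0.388 r 0.1418 handaz 0.418 F [-26.4 -11.4  30.1] gap 0.0002 t 7.92 [-0.45  0.39  2.35  1.85  0.62 -1.02]
```

View pics/w5.png

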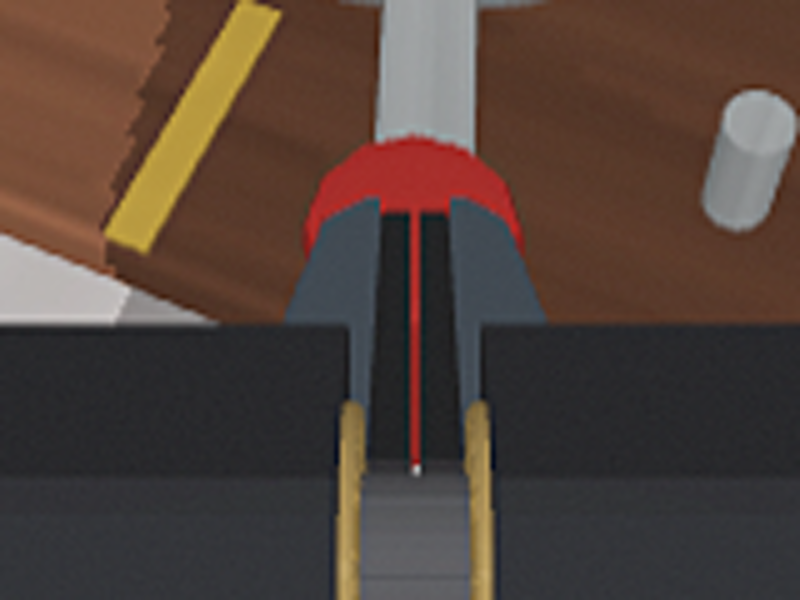

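The pads have sunk right through the grip, so a hard squeeze doesn't work here. I'll open a little and cage the grip loosely instead.

>>> send_rows --commands "0 0 0 0 0 0 -0.1;0 0 0 0 0 0 -0.1;0 0 0 0 0 0 -0.1;0 0 0 0 0 0 -0.1;0 0 0 0 0 0 -0.1;0 0 0 0 0 0 -0.1;0 0 0 0 0 0 -0.1;0 0 0 0 0 0 -0.1"

```text
time: 8.58
ee_pos: [0.5567, -0.0755, 0.0681]
ee_rot: [[0.665, 0.406, -0.627], [0.3, -0.914, -0.274], [-0.684, -0.006, -0.729]]
force: [1.1, -1.3, -0.5]
finger_gap: 0.0412
```

```bash
python3 - <<'E'
from h import *
lev(); togo(.39,tilt=46,z=.058)
im=arm.get_image("wrist");
for d in arm.mark_of("wrist","lever_knob"):
    w=W(im,d["at"]); r=w[:2]-C; print(d["conf"],w.round(4),np.hypot(*r),np.arctan2(-r[1],-r[0])-YAW)
E
```

```text
lever 0.395 r 0.1422 handaz 0.416 F [ 1.1 -1.3 -0.5] gap 0.0412 t 8.58 [-0.46  0.39  2.35  1.85  0.62 -1.02]
t 8.5833 pos [ 0.5567 -0.0755  0.0681] shift units [ 0.11  0.07 -0.15] turn units [-0.014  0.014 -0.026] F [ 1.1 -1.3 -0.5] gap 0.041214194658983905
0.73 [ 0.5601 -0.0533  0.0596] 0.13605138892608126 0.2548446722222931
```

```bash
cat >> h.py <<'E'
def red(cam,im=None):
    im=im or arm.get_image(cam); a=im["img"].astype(int); m=((a[...,0]>100)&(a[...,1]<60)&(a[...,2]<60)).astype(np.uint8)
    n,l,s,c=cv2.connectedComponentsWithStats(m)
    for i in range(1,n):
        if s[i,4]>4:
            w=ray(im,[c[i]],.065)[0]; r=w[:2]-C
            if np.hypot(*r)<.2: print(cam,"red",s[i].tolist(),c[i].round(1),"lever %.3f r %.3f"%(np.arctan2(-r[1],-r[0])-YAW,np.hypot(*r)))
    return im
E
python3 - <<'E'
from h import *
im=red("wrist"); save(im,"w6.png"); red("top")
for L in (.25,.4):
    t=L+YAW; k=C-.137*np.array([np.cos(t),np.sin(t)]); print(L,px(im,[np.r_[k,z] for z in(.032,.055,.076)]).round(0).tolist())
E
```

```text
wrist red [233, 215, 43, 66, 1929] [256.9 246.8] lever 0.290 r 0.139
top red [299, 213, 7, 7, 35] [302.3 215.9] lever 0.264 r 0.135
0.25 [[252.0, 266.0], [249.0, 251.0], [246.0, 234.0]]
0.4 [[284.0, 268.0], [284.0, 253.0], [284.0, 237.0]]
```

View pics/w6.png

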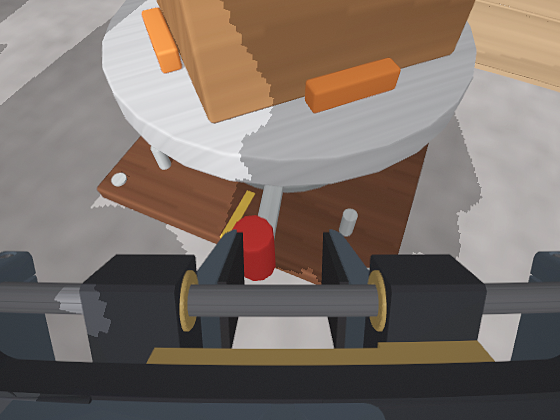

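The knob is between the fingers against the left one at (256,247) px, lever ≈ 0.27. I'll recentre the hand on it and close to a loose cage of about 28 mm.

>>> send_rows --commands "0 0.15 -0.1 -0.01 0 -0.05 -0.1;-0.03 0.15 -0.1 0 0 -0.05 -0.1;-0.02 0.13 0 0 0 -0.04 -0.1;0 0 0 0 0 0 -0.4;0 0 0 0 0 0 -0.4;0 0 0 0 0 0 -0.4;0 0 0 0 0 0 -0.4"

```text
time: 9.37
ee_pos: [0.5499, -0.0532, 0.0657]
ee_rot: [[0.703, 0.303, -0.643], [0.227, -0.953, -0.201], [-0.674, -0.004, -0.739]]
force: [-4.2, -0.4, 7.2]
finger_gap: 0.0273
```

```bash
python3 - <<'E'
from h import *
lev(); togo(.28,tilt=46,z=.058); red("wrist"); red("top"); arc(.28,-.42,10)
E
```

```text
lever 0.233 r 0.1415 handaz 0.304 F [-4.2 -0.4  7.2] gap 0.0273 t 9.37 [-0.37  0.38  2.41  2.14  0.59 -1.16]
t 9.3667 pos [ 0.5499 -0.0532  0.0657] shift units [ 0.15 -0.12 -0.09] turn units [-0.016  0.033 -0.026] F [-4.2 -0.4  7.2] gap 0.027262755176132948
wrist red [245, 214, 43, 67, 1985] [269.9 246.4] lever 0.181 r 0.138
top red [295, 214, 7, 8, 35] [298.1 217.2] lever 0.162 r 0.136
0.21 [-0.062  0.239  0.   ] [-0.     0.    -0.089]
0.14 [-0.045  0.243  0.   ] [ 0.    -0.    -0.089]
0.07 [-0.028  0.246  0.   ] [-0.     0.    -0.089]
0.0 [-0.011  0.247  0.   ] [-0.     0.    -0.089]
-0.07 [0.007 0.247 0.   ] [-0.    -0.    -0.089]
-0.14 [0.024 0.246 0.   ] [ 0.     0.    -0.089]
-0.21 [0.041 0.244 0.   ] [-0.    -0.    -0.089]
-0.28 [0.058 0.24  0.   ] [-0.     0.    -0.089]
-0.35 [0.075 0.236 0.   ] [ 0.     0.    -0.089]
-0.42 [0.091 0.23  0.   ] [ 0.     0.    -0.089]
```

>>> send_rows --commands "-0.04 0.24 0 0 0 -0.09 -0.4;-0.02 0.24 0 0 0 -0.09 -0.4;-0.01 0.24 0 0 0 -0.09 -0.4;0 0.24 0 0 0 -0.09 -0.4;0.02 0.24 0 0 0 -0.09 -0.4;0.03 0.24 0 0 0 -0.09 -0.4;0 0 0 0 0 0 -0.4"

```text
time: 10.05
ee_pos: [0.546, -0.0009, 0.066]
ee_rot: [[0.736, -0.092, -0.671], [-0.065, -0.996, 0.065], [-0.674, -0.004, -0.739]]
force: [-1.8, 0.4, 5.6]
finger_gap: 0.0273
```

```bash
python3 - <<'E'
from h import *
lev(); red("wrist"); im=red("top"); boxyaw(im)
E
```

```text
lever -0.125 r 0.1421 handaz -0.096 F [-1.8  0.4  5.6] gap 0.0273 t 10.05 [-0.02  0.35  2.46  3.25  0.5  -1.61]
wrist red [244, 213, 44, 68, 1979] [269.3 245.1] lever -0.183 r 0.138
top red [279, 214, 7, 7, 37] [282.3 216.9] lever -0.208 r 0.135
box yaw rel stand: [(np.float64(325.597), np.float64(47.05), np.float64(-0.003), np.float64(-0.003)), (np.float64(325.587), np.float64(47.55), np.float64(-0.003), np.float64(-0.003)), (np.float64(322.504), np.float64(46.55), np.float64(-0.003), np.float64(-0.003))]
```

>>> send_rows --commands "0.03 0.24 0 0 0 -0.06 -0.4;0.05 0.24 0 0 0 -0.06 -0.4;0.06 0.24 0 0 0 -0.06 -0.4;0.06 0.2 0 0 0 -0.06 -0.4;0 0 0 0 0 0 -0.4"

```text
time: 10.57
ee_pos: [0.5538, 0.0372, 0.066]
ee_rot: [[0.709, -0.279, -0.647], [-0.204, -0.96, 0.19], [-0.675, -0.003, -0.738]]
force: [-0.3, 0.9, 0.5]
finger_gap: 0.0271
```

```bash
python3 - <<'E'
from h import *
lev(); red("wrist"); im=red("top"); boxyaw(im)
E
```

```text
lever -0.392 r 0.1440 handaz -0.288 F [-0.3  0.9  0.5] gap 0.0271 t 10.57 [ 0.19  0.37  2.42  3.86  0.53 -1.88]
wrist red [272, 213, 43, 66, 2221] [291.2 244.5] lever -0.366 r 0.139
top red [272, 212, 8, 8, 42] [275.5 215.3] lever -0.372 r 0.136
box yaw rel stand: [(np.float64(350.319), np.float64(47.55), np.float64(-0.003), np.float64(-0.003)), (np.float64(349.149), np.float64(47.05), np.float64(-0.003), np.float64(-0.003)), (np.float64(345.444), np.float64(48.05), np.float64(-0.003), np.float64(-0.003))]
```

Negative swings freely (more than 0.45 rad with the box unmoved), so positive drives. The box needs about +0.745 rad.

>>> send_rows --commands "-0.05 -0.24 0 0 0 0.06 -0.4;-0.04 -0.24 0 0 0 0.06 -0.4;-0.02 -0.24 0 0 0 0.06 -0.4;0 -0.24 0 0 0 0.06 -0.4;0.01 -0.24 0 0 0 0.06 -0.4;0.02 -0.24 0 0 0 0.07 -0.4;0.03 -0.24 0 0 0 0.08 -0.4;0 0 0 0 0 0 -0.4"

```text
time: 11.33
ee_pos: [0.5437, -0.0319, 0.0647]
ee_rot: [[0.729, 0.107, -0.676], [0.079, -0.994, -0.072], [-0.68, -0.001, -0.734]]
force: [0.1, 2.7, 3.6]
finger_gap: 0.0272
```

```bash
python3 - <<'E'
from h import *
lev(); red("wrist"); im=red("top"); boxyaw(im)
E
```

```text
lever 0.086 r 0.1440 handaz 0.099 F [0.1 2.7 3.6] gap 0.0272 t 11.33 [-0.22  0.35  2.46  2.64  0.52 -1.36]
wrist red [242, 209, 44, 68, 1962] [267.7 240.7] lever 0.023 r 0.138
top red [288, 215, 7, 7, 38] [291.1 217.7] lever -0.003 r 0.135
box yaw rel stand: [(np.float64(366.374), np.float64(66.55), np.float64(0.0), np.float64(0.0)), (np.float64(366.069), np.float64(66.05), np.float64(0.0), np.float64(0.0)), (np.float64(364.751), np.float64(67.05), np.float64(0.0), np.float64(0.0))]
```

>>> send_rows --commands "0.05 -0.2 0 0 0 0.06 -0.4;0.06 -0.2 0 0 0 0.06 -0.4;0.07 -0.2 0 0 0 0.06 -0.4;0.07 -0.2 0 0 0 0.06 -0.4;0 0 0 0 0 0 -0.4"

```text
time: 11.85
ee_pos: [0.5492, -0.064, 0.0642]
ee_rot: [[0.697, 0.299, -0.652], [0.221, -0.954, -0.201], [-0.682, -0.004, -0.731]]
force: [-1.2, 1.0, 6.0]
finger_gap: 0.0271
```

```bash
python3 - <<'E'
from h import *
lev(); red("wrist"); im=red("top"); boxyaw(im)
E
```

```text
lever 0.305 r 0.1451 handaz 0.299 F [-1.2  1.   6. ] gap 0.0271 t 11.85 [-0.4   0.38  2.4   2.1   0.58 -1.13]
wrist red [242, 208, 44, 68, 1962] [267.4 239.6] lever 0.245 r 0.138
top red [297, 213, 7, 8, 37] [300.4 216.4] lever 0.218 r 0.135
box yaw rel stand: [(np.float64(341.099), np.float64(78.55), np.float64(0.0), np.float64(0.0)), (np.float64(340.464), np.float64(78.05), np.float64(0.0), np.float64(0.0)), (np.float64(340.253), np.float64(79.05), np.float64(0.0), np.float64(0.0))]
```

>>> send_rows --commands "-0.07 0.23 0 0 0 -0.08 -0.4;-0.05 0.23 0 0 0 -0.08 -0.4;-0.03 0.23 0 0 0 -0.08 -0.4;-0.01 0.23 0 0 0 -0.08 -0.4;0.01 0.23 0 0 0 -0.08 -0.4;0.02 0.23 0 0 0 -0.08 -0.4;0.04 0.23 0 0 0 -0.08 -0.4;0.06 0.23 0 0 0 -0.07 -0.4;0 0 0 0 0 0 -0.4"

```text
time: 12.7
ee_pos: [0.5399, 0.0063, 0.0608]
ee_rot: [[0.708, -0.197, -0.678], [-0.139, -0.98, 0.141], [-0.692, -0.005, -0.722]]
force: [-0.8, 0.2, -0.3]
finger_gap: 0.0273
```

```bash
python3 - <<'E'
from h import *
lev(); red("wrist"); im=red("top"); boxyaw(im)
E
```

```text
lever -0.166 r 0.1493 handaz -0.201 F [-0.8  0.2 -0.3] gap 0.0273 t 12.70 [ 0.06  0.35  2.46  3.54  0.49 -1.74]
wrist red [326, 188, 50, 68, 2320] [349.8 219. ] lever 0.114 r 0.138
top red [293, 214, 7, 8, 42] [296.2 217.7] lever 0.117 r 0.136
box yaw rel stand: [(np.float64(344.003), np.float64(78.05), np.float64(0.0), np.float64(0.0)), (np.float64(342.731), np.float64(77.55), np.float64(0.0), np.float64(0.0)), (np.float64(342.564), np.float64(78.55), np.float64(0.0), np.float64(0.0))]
```

The knob slipped out of the cage because the hand had drifted outward, and now sits at 0.117. I'll back out, open and re-enter deeper.

>>> send_rows --commands "-0.25 0.04 0.25 0 0 0 -0.4;-0.3 0.04 0.3 0 0 0 0;-0.3 0.04 0.3 0 0 0.05 0.2;-0.2 -0.2 0.2 0 0 0.1 0.2;0 -0.3 0 0 0 0.1 0.2;0 -0.3 0 0 0 0.1 0.2;0 -0.2 0 0 0 0.05 0.2;0 0 0 0 0 0 0.2"

```text
time: 13.47
ee_pos: [0.4978, -0.02, 0.1003]
ee_rot: [[0.721, 0.057, -0.691], [0.039, -0.998, -0.041], [-0.692, 0.003, -0.722]]
force: [-0.2, -0.4, 0.4]
finger_gap: 0.055
```

```bash
python3 - <<'E'
from h import *
lev(); togo(.117,.04,tilt=46,z=.056); togo(.117,-.003,tilt=46,z=.056);red("wrist"); red("top")
E
```

```text
lever 0.002 r 0.1894 handaz 0.046 F [-0.2 -0.4  0.4] gap 0.0550 t 13.47 [-0.18  0.18  2.55  2.72  0.42 -1.35]
t 13.4667 pos [ 0.4978 -0.02    0.1003] shift units [ 0.62 -0.48 -0.31] turn units [0.004 0.005 0.087] F [-0.2 -0.4  0.4] gap 0.05499879876838051
t 13.4667 pos [ 0.4978 -0.02    0.1003] shift units [ 1.39 -0.38 -1.06] turn units [0.004 0.005 0.087] F [-0.2 -0.4  0.4] gap 0.05499879876838051
wrist red [293, 181, 36, 56, 1578] [309.7 208. ] lever 0.120 r 0.140
top red [293, 215, 7, 7, 39] [296.1 217.8] lever 0.113 r 0.137
```

>>> send_rows --commands "0 -0.25 0 0 0 0.05 0.2;0.1 -0.22 0 0 0 0.04 0.2;0.15 0 -0.1 0 0 0 0.2;0.25 0.02 -0.2 0 0 0 0.2;0.25 0.02 -0.22 0 0 0 0.2;0.25 0.02 -0.22 0 0 0 0.2;0.25 0.02 -0.22 0 0 0 0.2;0.15 0.02 -0.1 0 0 0 0.2;0 0 0 0 0 0 0.2"

```text
time: 14.32
ee_pos: [0.5552, -0.0343, 0.0535]
ee_rot: [[0.717, 0.105, -0.689], [0.074, -0.994, -0.075], [-0.694, 0.002, -0.72]]
force: [0.1, -0.0, 0.1]
finger_gap: 0.0544
```

```bash
python3 - <<'E'
from h import *
lev(); togo(.117,-.003,tilt=46,z=.056);red("wrist"); red("top")
E
```

```text
lever 0.112 r 0.1329 handaz 0.095 F [ 0.1 -0.   0.1] gap 0.0544 t 14.32 [-0.22  0.39  2.43  2.65  0.5  -1.36]
t 14.3167 pos [ 0.5552 -0.0343  0.0535] shift units [-0.05 -0.03  0.11] turn units [0.003 0.002 0.024] F [ 0.1 -0.   0.1] gap 0.054429152551327985
wrist red [264, 219, 48, 66, 2595] [287.  251.7] lever 0.126 r 0.138
top red [293, 215, 7, 8, 40] [296.2 217.9] lever 0.115 r 0.137
```

>>> send_rows --commands "0 0 0.08 0 0 0.02 -0.34;0 0 0 0 0 0 -0.34;0 0 0 0 0 0 -0.34;0 0 0 0 0 0 -0.34;0 0 0 0 0 0 -0.34;0 0 0 0 0 0 -0.34"

```text
time: 14.92
ee_pos: [0.5522, -0.034, 0.0588]
ee_rot: [[0.716, 0.119, -0.688], [0.084, -0.993, -0.085], [-0.693, 0.003, -0.721]]
force: [-0.5, -0.3, 0.3]
finger_gap: 0.0301
```

```bash
python3 - <<'E'
from h import *
lev(); red("wrist"); red("top"); arc(.12,-.28,8)
E
```

```text
lever 0.107 r 0.1359 handaz 0.109 F [-0.5 -0.3  0.3] gap 0.0301 t 14.92 [-0.22  0.37  2.43  2.61  0.5  -1.34]
wrist red [266, 219, 46, 66, 2485] [288.1 251.3] lever 0.126 r 0.138
top red [293, 215, 7, 8, 38] [296.3 217.9] lever 0.119 r 0.137
0.07 [-0.018  0.176  0.   ] [-0.     0.    -0.064]
0.02 [-0.009  0.176  0.   ] [-0.    -0.    -0.064]
-0.03 [-0.001  0.177  0.   ] [-0.    -0.    -0.064]
-0.08 [0.008 0.176 0.   ] [-0.     0.    -0.064]
-0.13 [0.017 0.176 0.   ] [-0.    -0.    -0.064]
-0.18 [0.026 0.175 0.   ] [-0.     0.    -0.064]
-0.23 [0.035 0.173 0.   ] [ 0.     0.    -0.064]
-0.28 [0.043 0.171 0.   ] [-0.    -0.    -0.064]
```

>>> send_rows --commands "0.01 0.18 0 0 0 -0.06 -0.34;0.02 0.18 0 0 0 -0.06 -0.34;0.03 0.18 0 0 0 -0.06 -0.34;0.03 0.18 0 0 0 -0.06 -0.34;0.04 0.18 0 0 0 -0.06 -0.34;0.05 0.18 0 0 0 -0.06 -0.34;0.06 0.18 0 0 0 -0.06 -0.34;0.06 0.18 0 0 0 -0.06 -0.34;0 0 0 0 0 0 -0.34"

```text
time: 15.77
ee_pos: [0.563, 0.0243, 0.0577]
ee_rot: [[0.689, -0.277, -0.67], [-0.201, -0.961, 0.191], [-0.696, 0.003, -0.718]]
force: [-0.2, 0.7, -0.7]
finger_gap: 0.0302
```

```bash
python3 - <<'E'
from h import *
lev(); red("wrist"); im=red("top");boxyaw(im)
E
```

```text
lever -0.327 r 0.1310 handaz -0.291 F [-0.2  0.7 -0.7] gap 0.0302 t 15.77 [ 0.15  0.39  2.39  3.83  0.49 -1.89]
wrist red [261, 225, 47, 60, 2369] [283.6 255.5] lever -0.327 r 0.136
top red [274, 212, 7, 8, 43] [277.  215.8] lever -0.336 r 0.136
box yaw rel stand: [(np.float64(362.715), np.float64(78.05), np.float64(0.0), np.float64(0.0)), (np.float64(361.595), np.float64(78.55), np.float64(0.0), np.float64(0.0)), (np.float64(360.91), np.float64(77.55), np.float64(0.0), np.float64(0.0))]
```

>>> send_rows --commands "-0.05 -0.175 0 0 0 0.06 -0.34;-0.04 -0.175 0 0 0 0.06 -0.34;-0.03 -0.175 0 0 0 0.06 -0.34;-0.02 -0.175 0 0 0 0.06 -0.34;0 0 0 0 0 0 -0.34"

```text
time: 16.28
ee_pos: [0.5545, -0.0058, 0.0567]
ee_rot: [[0.713, -0.068, -0.698], [-0.052, -0.998, 0.044], [-0.699, 0.004, -0.715]]
force: [0.3, 2.3, 0.9]
finger_gap: 0.0299
```

```bash
python3 - <<'E'
from h import *
lev(); red("wrist"); im=red("top");boxyaw(im)
E
```

```text
lever -0.098 r 0.1332 handaz -0.080 F [0.3 2.3 0.9] gap 0.0299 t 16.28 [-0.04  0.37  2.44  3.19  0.46 -1.6 ]
wrist red [253, 221, 47, 64, 2487] [276.5 252.7] lever -0.124 r 0.137
top red [282, 215, 7, 7, 41] [285.3 217.8] lever -0.137 r 0.137
box yaw rel stand: [(np.float64(329.998), np.float64(80.55), np.float64(0.0), np.float64(0.0)), (np.float64(329.071), np.float64(81.05), np.float64(0.0), np.float64(0.0)), (np.float64(328.319), np.float64(80.05), np.float64(0.0), np.float64(0.0))]
```

>>> send_rows --commands "0 -0.17 0 0 0 0.06 -0.34;0.01 -0.17 0 0 0 0.06 -0.34;0 -0.04 0 0 0 0 -0.34;0 0 0 0 0 0 -0.34"

```text
time: 16.72
ee_pos: [0.5543, -0.0203, 0.0563]
ee_rot: [[0.714, 0.017, -0.7], [0.01, -1.0, -0.014], [-0.7, 0.003, -0.714]]
force: [-1.1, 3.0, 1.8]
finger_gap: 0.03
```

```bash
python3 - <<'E'
from h import *
lev(); red("wrist"); im=red("top");boxyaw(im)
E
```

```text
lever 0.009 r 0.1330 handaz 0.006 F [-1.1  3.   1.8] gap 0.0300 t 16.72 [-0.13  0.37  2.44  2.91  0.47 -1.47]
wrist red [253, 222, 48, 63, 2474] [276.7 252.8] lever -0.016 r 0.137
top red [287, 215, 7, 7, 40] [289.8 217.9] lever -0.034 r 0.136
box yaw rel stand: [(np.float64(331.68), np.float64(86.55), np.float64(0.0), np.float64(0.0)), (np.float64(331.626), np.float64(87.05), np.float64(0.0), np.float64(0.0)), (np.float64(329.509), np.float64(87.55), np.float64(0.0), np.float64(0.0))]
```

>>> send_rows --commands "0 -0.14 0 0 0 0.04 -0.34;0 -0.07 0 0 0 0 -0.34;0 0 0 0 0 0 -0.34"

```text
time: 17.07
ee_pos: [0.5544, -0.0266, 0.0563]
ee_rot: [[0.714, 0.048, -0.699], [0.032, -0.999, -0.035], [-0.699, 0.003, -0.715]]
force: [-1.9, 1.7, 1.5]
finger_gap: 0.0298
```

```bash
python3 - <<'E'
from h import *
lev(); red("wrist"); im=red("top");boxyaw(im)
E
```

```text
lever 0.055 r 0.1331 handaz 0.037 F [-1.9  1.7  1.5] gap 0.0298 t 17.07 [-0.16  0.37  2.43  2.81  0.47 -1.42]
wrist red [253, 221, 48, 64, 2468] [276.8 252.8] lever 0.030 r 0.137
top red [289, 215, 7, 7, 42] [291.8 218. ] lever 0.014 r 0.136
box yaw rel stand: [(np.float64(334.272), np.float64(89.05), np.float64(0.0), np.float64(0.0)), (np.float64(333.394), np.float64(-0.45), np.float64(0.0), np.float64(0.0)), (np.float64(331.313), np.float64(88.55), np.float64(0.0), np.float64(0.0))]
```

The box is at about 89.3° and the lever at about 0.02. Now release and back out along the tool axis.

>>> send_rows --commands "0 0.08 0 0 0 0 0.1;0 0 0 0 0 0 0.3;0 0 0 0 0 0 0.3;0 0 0 0 0 0 0.3;0 0 0 0 0 0 0.3;0 0 0 0 0 0 0.3;-0.2 0 0.2 0 0 0 0.3;-0.3 0 0.3 0 0 0 0.3;-0.3 0 0.3 0 0 0 0.3;-0.3 0 0.3 0 0 0 0.3;-0.3 0 0.3 0 0 0 0.3;0 0 0 0 0 0 0.3"

```text
time: 18.17
ee_pos: [0.4966, -0.0223, 0.1132]
ee_rot: [[0.713, 0.044, -0.7], [0.03, -0.999, -0.033], [-0.701, 0.003, -0.714]]
force: [0.9, -0.1, 0.6]
finger_gap: 0.0592
```

```bash
python3 - <<'E'
from h import *
lev(); red("wrist"); im=red("top");boxyaw(im)
for n in ["varnish_can","glue_bottle","brush_jar","mallet","sanding_block","offcut"]:
    for d in arm.mark_of("top",n)[:1]: print(n,round(d["conf"],2),W(im,d["at"]).round(3))
cv2.imwrite("pics/crop9.png",cv2.resize(im["img"][120:230,240:345,::-1],None,fx=5.5,fy=5.5,interpolation=cv2.INTER_CUBIC))
E
```

```text
lever 0.014 r 0.1907 handaz 0.034 F [ 0.9 -0.1  0.6] gap 0.0592 t 18.17 [-0.18  0.13  2.55  2.68  0.36 -1.29]
wrist red [268, 190, 33, 51, 1376] [284.3 213.5] lever 0.013 r 0.139
top red [288, 215, 7, 7, 39] [291.3 217.9] lever 0.002 r 0.136
box yaw rel stand: [(np.float64(328.412), np.float64(89.05), np.float64(0.0), np.float64(0.0)), (np.float64(327.652), np.float64(-0.45), np.float64(0.0), np.float64(0.0)), (np.float64(325.44), np.float64(88.55), np.float64(0.0), np.float64(0.0))]
varnish_can 0.86 [0.477 0.427 0.001]
glue_bottle 0.97 [0.657 0.445 0.005]
brush_jar 0.96 [ 0.412 -0.4    0.004]
mallet 0.59 [ 0.642 -0.428 -0.001]
sanding_block 0.63 [ 0.558 -0.335  0.002]
offcut 0.71 [0.602 0.362 0.002]
```

View pics/crop9.png

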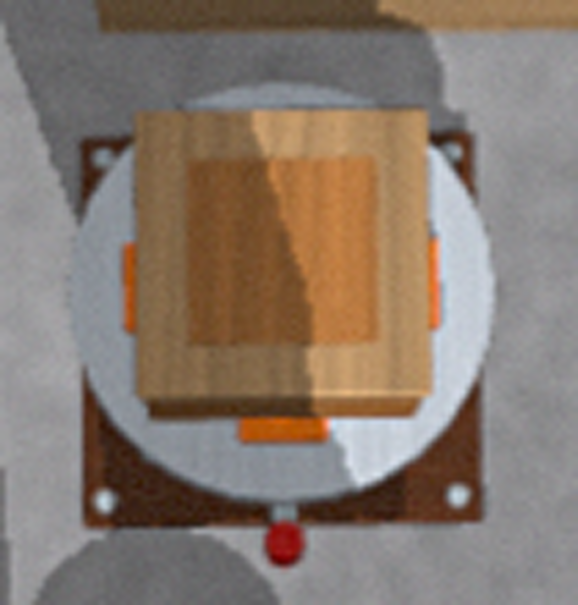

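The picture shows the box square to the board, with the red knob at (284,543) in crop px, at the middle. The hand is clear and the bystanders are where they were, so I'm handing in.

```bash
python3 -c "
from h import *
print(arm.sign_off())"
```

```text
the job is handed in; nothing more can be done
None
```

The box is square to the board and the lever is let go at its middle stripe. I handed the job in at about 18 s of the 51 s allowed; the hand-in gives no verdict.

- **How it was turned:** The lever drives anticlockwise (positive) and clicks loosely the other way. I turned the box from about 47° to square in two driving strokes with a loose return between them, using the lever only.
- **Last checks:** The box measures about 89.3° to the board, so within 1° of square (the limit is 4°). The lever reads 0.00 to 0.01 rad. The hand was about 50 mm clear of the grip with no force on it. The detector put every bystander within about 5 mm of where it started.
- **What went wrong on the way:**
    - **First grip:** my first full squeeze sank the pads through the grip, with up to about 42 N at the wrist (its limit is 120 N). I changed to a loose cage around the grip.
    - **Slip:** the knob slipped out of that cage once, because the hand had drifted outward. I re-entered deeper.
    - **Joint 5:** early in the approach it read 0.306 rad, just under its stated 0.31 limit. I leaned the hand to about 46° to get away from it.

I could not measure the force on the platter directly. The hand was planned to stay clear of the platter and box, and no picture showed it touching either.

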